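Find the rattling tin and hold it out

TASK

One of the three sealed aluminium tins has a part come loose inside it: lift the tins and shake them briskly to and fro, a few strokes each, until you know which one rattles; shake the one you choose as well, even if the others were quiet. Stand the quiet ones you lifted back upright where they were, leave the tools, jar and spool alone, and finish while holding the rattling tin out in the gripper, lid up, level and still, about a hand's breadth above the middle of the shallow grey tray. Do not put it down or let go.

Things in the scene. Friction and masses are not known exactly. Their poses are not given: they have to be found in the camera images.
- tin_1: sealed aluminium tin, one of three alike: 130 mm long (its x), 50 mm wide (its y), 60 mm high, flat long sides to grip across (60 N is enough), small clips on the short ends. Stands on the bench lid up, long axis within 30 degrees of world x. Origin: centre of its underside, z up. 0.25 to 0.8 kg in all; looks, weight, name and place do not tell which one rattles
- tin_2: tin like tin_1, same frame. In one tin of the three (hidden which) a round 0.19 kg part, 36 mm across, slides and rolls freely in a cavity 122 x 42 x 52 mm; the other two are packed tight and have no part that shifts
- tin_3: tin like tin_1, same frame. A loose part slides end to end when the tin is shaken along its length (60 mm strokes at 0.35 m/s) or tipped 0.18 rad for 0.5 s; it knocks softly and lies at the low end. Held 0.03 rad end down, then 0.03 rad the other end down, the wrist moment across the tin shifts by 0.15 N m towards the low end; a packed tin shows none of that, only its lean, under 0.1 the other way
- tray: shallow open grey hand-over tray fixed to the bench on the far side, 120 mm (x) by 180 mm (y), 22 mm high, walls 4 mm; origin: centre of its underside at bench height; turned up to 17 degrees
- screwdriver: bystander: screwdriver 170 mm long with yellow handle, lying along its x between two tins, about 30 mm high; leave it
- brush: bystander: brush 160 mm long with wooden handle, lying along its x between two tins, under 30 mm high; leave it
- jar: bystander: amber glass jar, 44 mm across, 50 mm high, on the bench at the right; origin under its centre; leave it
- spool: bystander: steel spool (ring) 54 mm across, 34 mm high, on the bench at the left; origin under its centre; leave it

How it is judged:
On the way, in this order (a step that is already met when the one before it is completed fails the run):
1. the rattling tin, held clear of the bench, moves briskly (over 0.15 m/s or 0.6 rad/s) (((distance between core_center and tin_1 below 0.075 m and height (world z) of tin_1 above 0.03 m and contact force between the fingers and tin_1 above 1 N and (linear speed of tin_1 above 0.15 m/s or angular speed of tin_1 above 0.6 rad/s)) or (distance between core_center and tin_2 below 0.075 m and height (world z) of tin_2 above 0.03 m and contact force between the fingers and tin_2 above 1 N and (linear speed of tin_2 above 0.15 m/s or angular speed of tin_2 above 0.6 rad/s)) or (distance between core_center and tin_3 below 0.075 m and height (world z) of tin_3 above 0.03 m and contact force between the fingers and tin_3 above 1 N and (linear speed of tin_3 above 0.15 m/s or angular speed of tin_3 above 0.6 rad/s)))), for 0.02 s.
2. it stops or turns back (under 0.1 m/s and 0.45 rad/s) (((distance between core_center and tin_1 below 0.075 m and height (world z) of tin_1 above 0.03 m and contact force between the fingers and tin_1 above 1 N and linear speed of tin_1 below 0.1 m/s and angular speed of tin_1 below 0.45 rad/s) or (distance between core_center and tin_2 below 0.075 m and height (world z) of tin_2 above 0.03 m and contact force between the fingers and tin_2 above 1 N and linear speed of tin_2 below 0.1 m/s and angular speed of tin_2 below 0.45 rad/s) or (distance between core_center and tin_3 below 0.075 m and height (world z) of tin_3 above 0.03 m and contact force between the fingers and tin_3 above 1 N and linear speed of tin_3 below 0.1 m/s and angular speed of tin_3 below 0.45 rad/s))), for 0.02 s.
3. it moves briskly a second time (((distance between core_center and tin_1 below 0.075 m and height (world z) of tin_1 above 0.03 m and contact force between the fingers and tin_1 above 1 N and (linear speed of tin_1 above 0.15 m/s or angular speed of tin_1 above 0.6 rad/s)) or (distance between core_center and tin_2 below 0.075 m and height (world z) of tin_2 above 0.03 m and contact force between the fingers and tin_2 above 1 N and (linear speed of tin_2 above 0.15 m/s or angular speed of tin_2 above 0.6 rad/s)) or (distance between core_center and tin_3 below 0.075 m and height (world z) of tin_3 above 0.03 m and contact force between the fingers and tin_3 above 1 N and (linear speed of tin_3 above 0.15 m/s or angular speed of tin_3 above 0.6 rad/s)))), for 0.02 s.
4. it stops or turns back again (((distance between core_center and tin_1 below 0.075 m and height (world z) of tin_1 above 0.03 m and contact force between the fingers and tin_1 above 1 N and linear speed of tin_1 below 0.1 m/s and angular speed of tin_1 below 0.45 rad/s) or (distance between core_center and tin_2 below 0.075 m and height (world z) of tin_2 above 0.03 m and contact force between the fingers and tin_2 above 1 N and linear speed of tin_2 below 0.1 m/s and angular speed of tin_2 below 0.45 rad/s) or (distance between core_center and tin_3 below 0.075 m and height (world z) of tin_3 above 0.03 m and contact force between the fingers and tin_3 above 1 N and linear speed of tin_3 below 0.1 m/s and angular speed of tin_3 below 0.45 rad/s))), for 0.02 s.
5. it moves briskly a third time: it has been shaken to and fro (((distance between core_center and tin_1 below 0.075 m and height (world z) of tin_1 above 0.03 m and contact force between the fingers and tin_1 above 1 N and (linear speed of tin_1 above 0.15 m/s or angular speed of tin_1 above 0.6 rad/s)) or (distance between core_center and tin_2 below 0.075 m and height (world z) of tin_2 above 0.03 m and contact force between the fingers and tin_2 above 1 N and (linear speed of tin_2 above 0.15 m/s or angular speed of tin_2 above 0.6 rad/s)) or (distance between core_center and tin_3 below 0.075 m and height (world z) of tin_3 above 0.03 m and contact force between the fingers and tin_3 above 1 N and (linear speed of tin_3 above 0.15 m/s or angular speed of tin_3 above 0.6 rad/s)))), for 0.02 s.
At the end, for the whole second after the job is handed in: The rattling tin is gripped, lid up within 0.2 rad, still, touching nothing else, underside 60 to 200 mm above the bench, middle within 50 mm of the tray's middle; quiet tins upright on the bench, untouched, within 50 mm of their starts (((distance between core_center and tin_1 below 0.075 m and contact force between the fingers and tin_1 above 2 N and horizontal distance between tin_1 and tray below 0.05 m and height (world z) of tin_1 between 0.06 and 0.2 m and angle between tin_1's own z axis and vertical below 0.2 rad and linear speed of tin_1 below 0.04 m/s and contact force between tin_1 and tray below 0.1 N and height (world z) of each of tin_2, tin_3 below 0.008 m and angle between each of tin_2, tin_3's own z axis and vertical below 0.12 rad and distance of each of tin_2, tin_3 from where it was at the start of the episode below 0.05 m and linear speed of each of tin_2, tin_3 below 0.02 m/s and contact force between each of the fingers, tin_1 and tin_2 below 0.1 N and contact force between each of the fingers, tin_1 and tin_3 below 0.1 N) or (distance between core_center and tin_2 below 0.075 m and contact force between the fingers and tin_2 above 2 N and horizontal distance between tin_2 and tray below 0.05 m and height (world z) of tin_2 between 0.06 and 0.2 m and angle between tin_2's own z axis and vertical below 0.2 rad and linear speed of tin_2 below 0.04 m/s and contact force between tin_2 and tray below 0.1 N and height (world z) of each of tin_1, tin_3 below 0.008 m and angle between each of tin_1, tin_3's own z axis and vertical below 0.12 rad and distance of each of tin_1, tin_3 from where it was at the start of the episode below 0.05 m and linear speed of each of tin_1, tin_3 below 0.02 m/s and contact force between each of the fingers, tin_2 and tin_1 below 0.1 N and contact force between each of the fingers, tin_2 and tin_3 below 0.1 N) or (distance between core_center and tin_3 below 0.075 m and contact force between the fingers and tin_3 above 2 N and horizontal distance between tin_3 and tray below 0.05 m and height (world z) of tin_3 between 0.06 and 0.2 m and angle between tin_3's own z axis and vertical below 0.2 rad and linear speed of tin_3 below 0.04 m/s and contact force between tin_3 and tray below 0.1 N and height (world z) of each of tin_1, tin_2 below 0.008 m and angle between each of tin_1, tin_2's own z axis and vertical below 0.12 rad and distance of each of tin_1, tin_2 from where it was at the start of the episode below 0.05 m and linear speed of each of tin_1, tin_2 below 0.02 m/s and contact force between each of the fingers, tin_3 and tin_1 below 0.1 N and contact force between each of the fingers, tin_3 and tin_2 below 0.1 N))); the arm keeps its last pose, push and grip.
It fails at once if the screwdriver is pushed more than 40 mm from its place (distance of screwdriver from where it was at the start of the episode above 0.04 m).
It fails at once if the brush is pushed more than 40 mm from its place (distance of brush from where it was at the start of the episode above 0.04 m).
It fails at once if the jar is pushed more than 40 mm from its place (distance of jar from where it was at the start of the episode above 0.04 m).
It fails at once if the spool is pushed more than 40 mm from its place (distance of spool from where it was at the start of the episode above 0.04 m).
It also fails if it takes over 72 s, if anything falls off the work surface, if the arm or the gripper's body presses on something with over 40 N, if the wrist force passes 120 N, or if a joint passes its speed limit or range.

ROBOT

A 6-joint arm with a two-finger parallel gripper is mounted at the origin on the work surface. World frame = base frame: x ahead of the robot, y to its left, z up, the work surface at z = 0. Lengths are in m, angles in rad, forces in N, time in s.
With the tool pointing down it reaches from about 0.3 to 0.875 m from the base axis. Payload 6.4 kg.
Tool frame: the origin (TCP) lies at the very end of the fingers, on their centre line; the grasp point (between the pads) lies 19 mm behind it; z points along the fingers, y is the line along which they close (so a half turn about z gives the same grasp; the last joint's range is limited). The gripper opens to 85 mm and grips with 20 to 120 N. Pads are 22 mm wide; open, the fingers measure 114 mm over their backs; the gripper's body (76 mm by 85 mm) begins 54 mm behind the grasp point. The pads swing forward as they close: fully open they stand 13 mm farther back than shut.
Start: joints at [-1.524, 0.181, 1.607, -0, 1.354, -0.206], TCP at [0.144, -0.557, 0.231] pointing down, gripper open.
Joint ranges: [-2.99, 2.99], [-0.89, 2.07], [0.3, 2.58], [-1.14, 4.28], [0, 2.63], [-3.12, 3.12]. Speed limits (rad/s): [2.57, 2.57, 3.01, 3.14, 3.14, 3.14].

INTERFACE

Orientations are given as a unit quaternion [w, x, y, z].
In Python, from bench import ctrl, imaging, workorder gives the robot as it stands (ctrl), with the cameras (imaging) and the job (workorder).
- The arm moves only by the shell command python3 jog.py, which reads ROWS from standard input. ROWS is a JSON list that holds a single list of rows (three levels of brackets), with 1 to 10 rows, each of 7 numbers: dx, dy, dz in normalised numbers (1 is 0.8 m), then a rotation vector rx, ry, rz in a scale on which 1.0 is pi/2 rad, then the opening from 0.0 (shut) to 1.0 (fully open); each row is the pose to reach, as a shift and turn from the pose commanded when the command began, along the tool's axes at that moment; what a row does not reach only later rows make up. A row lasts 1/8 s, in which the tool goes at most 0.0625 m and 0.188 rad, less where a joint would pass 70% of its speed; a pose out of reach is approached as far as the arm can. The fingers move at their own pace and stop on an object; the grip force is fixed at half the most. Time passes only in rows, so rows that do not move let the fingers close. It prints the time, the measured TCP pose, the force, the opening and the grip force at its end. A shift or turn number past 1, either way, is cut back to 1. Input that does not fit is refused with a message, and nothing moves.
- ctrl.get_obs(): the state, without advancing time (a new reading comes with each control period).
- imaging.camera(name): name is "side" or "top"; returns the picture (480x640x3 uint8, blue, green, red); there is no depth.
- imaging.camera_params(name): a dict with "fovy" (degrees; the focal length in pixels is half the picture's height over the tangent of half this angle, whatever the lens; pixels are square), "cx", "cy" (the principal point, pixels), "dist" ([k1, k2, p1, p2, k3] as OpenCV has them; the pictures are not rectified), "view" (4x4, takes a point from world to camera coordinates). Camera axes: x right, y up, looking along -z (the intrinsics and any distortion apply to the point x, -y, -z); pixel columns grow to the right and rows downward; lengths in m; the calibration is good to about 2 mm. A picture is of the moment at which its call begins. camera_params takes no time and is no camera call.
- workorder.hand_in(): hands the job in; it is judged then, once.
The state is a dict: "time_s": time; "q": joint angles; "dq": joint speeds; "joint_efforts": joint torques, N m; "eef_pos": TCP position; "eef_rot": TCP orientation; "wrist_force": force on the tool from outside, world axes, zero at the start; "torque": the same for the moment, N m; "opening": opening from 0.0 (shut) to 1.0 (fully open); "grasp_force": force on a finger pad.
Only numpy, scipy, OpenCV 4.12 (cv2) and the standard library are available. Lean on these libraries where they do the work, as an engineer would, in place of code of your own. Each camera call takes 0.05 s, during which the arm holds its last target. There are 200 camera calls.

## Working session

There is one attempt and no reset: what is moved stays moved. The work goes in short steps, Python scripts to look and compute and a shell command to move; the robot and the scene stay as the last step left them, time stands still between calls to the robot, and variables do not carry over. Pictures are saved under pics/ and viewed, at most 10 in all, crops included, and the job is handed in when it is done.

```bash
ls; mkdir -p pics; python3 - <<'E'
from bench import ctrl, imaging, workorder
import cv2
for n in("top","side"):
    cv2.imwrite(f"pics/{n}0.png",imaging.camera(n)); p=imaging.camera_params(n); print(n,p)
print(ctrl.get_obs())
E
```

```text
bench.py
jog.py
pics
top {'fovy': 49.5335267930348, 'cx': 318.0214645423661, 'cy': 241.07443652049454, 'dist': array([-0.1402009,  0.       ,  0.       ,  0.       ,  0.       ]), 'view': array([[-0.01974042, -0.99980325,  0.00194102,  0.00468145],
       [ 0.99030506, -0.01928582,  0.13756431, -0.54125259],
       [-0.13749981,  0.00463778,  0.99049094, -0.92154492],
       [ 0.        ,  0.        ,  0.        ,  1.        ]])}
side {'fovy': 52.24946285586607, 'cx': 322.2586400158229, 'cy': 235.28799742653607, 'dist': array([-0.07336623,  0.        ,  0.        ,  0.        ,  0.        ]), 'view': array([[-0.96145767, -0.2746613 , -0.01266163,  0.53263168],
       [ 0.16840255, -0.62464869,  0.7625317 , -0.11160726],
       [-0.21734702,  0.7310097 ,  0.64682694, -0.89556504],
       [ 0.        ,  0.        ,  0.        ,  1.        ]])}
{'time_s': 0.1, 'q': array([-1.52428741e+00,  1.81467130e-01,  1.60791926e+00, -3.64349376e-05,
        1.35379320e+00, -2.06282144e-01]), 'dq': array([-0.00256737, -0.00308176, -0.00209075, -0.00160584,  0.000663  ,
       -0.00119354]), 'joint_efforts': array([ 8.12659673e-04, -4.45874012e+01, -3.52238846e+01, -1.74352208e-04,
        4.12635418e-03, -2.77490960e-05]), 'eef_pos': array([ 0.1438035 , -0.55620891,  0.23046859]), 'eef_rot': array([-7.92356690e-04,  9.92021905e-01,  1.26063117e-01,  4.55896873e-05]), 'wrist_force': array([-0.0375791 , -0.61675623, -0.59869567]), 'torque': array([ 0.03676786, -0.01598296, -0.0023842 ]), 'grasp_force': 0.0, 'opening': 0.9978792233430377}
```

View pics/top0.png

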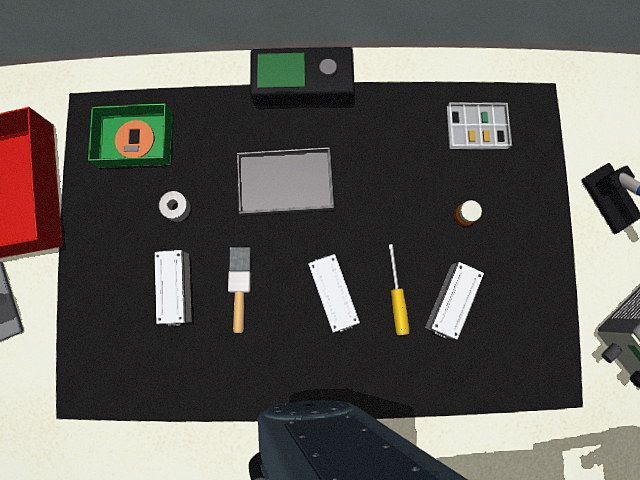

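View pics/side0.png

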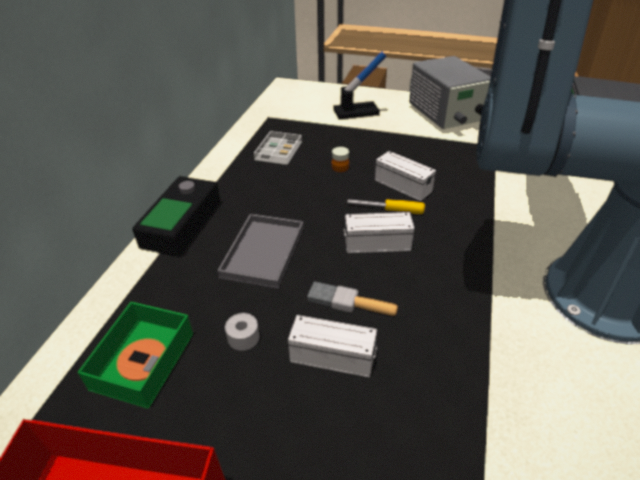

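Top view: the lids are at about (172,287), (334,293) and (456,300), the tray at (285,180), the brush at (238,290) and the screwdriver at (398,290). The side view shows the same layout, with the tins upright. Next I'll get positions from the lid blobs.

```bash
cat > h.py <<'E'
import numpy as np, cv2
from bench import ctrl, imaging, workorder
from scipy.spatial.transform import Rotation as R
def px2w(name,uv,z):
    p=imaging.camera_params(name); f=240/np.tan(np.radians(p["fovy"]/2))
    K=np.array([[f,0,p["cx"]],[0,f,p["cy"]],[0,0,1]])
    n=cv2.undistortPoints(np.float64(uv).reshape(-1,1,2),K,p["dist"])[:,0]
    d=np.c_[n[:,0],-n[:,1],-np.ones(len(n))]; V=p["view"]; Rm=V[:3,:3]
    c=-Rm.T@V[:3,3]; d=d@Rm
    return (c+d*((z-c[2])/d[:,2])[:,None])[:,:2]
def rect(pts):
    (c,s,a)=cv2.minAreaRect(np.float32(pts*1000))
    if s[0]<s[1]: s=s[::-1]; a+=90
    return np.round(c,1),np.round(s,1),(a+90)%180-90
def blobs(im,thr,zz):
    m=(im.min(2)>thr).astype(np.uint8)
    m=cv2.morphologyEx(m,cv2.MORPH_CLOSE,np.ones((5,5)))
    for c in cv2.findContours(m,cv2.RETR_EXTERNAL,cv2.CHAIN_APPROX_NONE)[0]:
        if 1200<cv2.contourArea(c)<6000: yield c[:,0].mean(0).round(),rect(px2w("top",c[:,0],zz))
def pose():
    o=ctrl.get_obs(); q=o["eef_rot"]; r=R.from_quat(q[[1,2,3,0]]); return o,r
def go(x,y,z,yawdeg):
    """shift and turn in tool axes to a tool-down pose with tool x at yaw"""
    o,r=pose(); t=np.radians(yawdeg); M=np.array([[np.cos(t),np.sin(t),0],[np.sin(t),-np.cos(t),0],[0,0,-1]])
    print("t",o["time_s"],"shift",r.inv().apply(np.array([x,y,z])-o["eef_pos"]).round(4),"rv",(r.inv()*R.from_matrix(M)).as_rotvec().round(4))
E
python3 - <<'E'
from h import *
im=cv2.imread("pics/top0.png")
for b in blobs(im,190,.06): print(b)
m=cv2.inRange(im,(90,90,90),(175,175,175)); m[:, :225]=0; m[:,345:]=0; m[:135]=0; m[225:]=0
c=max(cv2.findContours(m,0,1)[0],key=cv2.contourArea); print(rect(px2w("top",c[:,0],.01)),cv2.contourArea(c))
c=px2w("top",[[240,153],[331,149],[333,207],[239,213]],.011); print(c.mean(0),c)
o,r=pose();print(r.as_matrix().round(3))
E
```

```text
(array([457., 301.]), (array([ 424.6, -253.6]), array([134. ,  49.5]), -25.496185302734375))
(array([334., 293.]), (array([444.5, -31.7]), array([131.9,  50.1]), 18.425128936767578))
(array([169., 287.]), (array([461.2, 265.2]), array([130.2,  49.1]), 2.4994165897369385))
(array([665.8,  56.5]), array([182., 120.]), -87.690842628479) 4913.5
[0.66492511 0.05404949] [[ 0.72161309  0.14296044]
 [ 0.7257896  -0.03495975]
 [ 0.61016357 -0.03601138]
 [ 0.60213418  0.14420866]]
[[ 0.968  0.25  -0.   ]
 [ 0.25  -0.968  0.002]
 [ 0.    -0.002 -1.   ]]
```

Lid sizes come out right. Tin poses (x, y, yaw): right (0.425, -0.254, -25.5°), middle (0.4445, -0.032, 18.4°), left (0.461, 0.265, 2.5°). The tray is at (0.665, 0.055). I'll start with the right tin.

```bash
python3 - <<'E'
from h import *
go(.4246,-.2536,.14,-25.5)
E
```

```text
t 0.1 shift [ 0.3475 -0.2226  0.0909] rv [-1.600e-03  3.000e-04  6.979e-01]
```

The manual's scale: shifts go in shares of 0.8 m and turns go in shares of pi/2 rad. Converting my numbers, 0.3475 m is 0.4344, -0.2226 m is -0.2783, 0.698 rad is 0.4444.

```bash
echo '[[[0.4344, -0.2783, 0.1125, -0.001, 0.0002, 0.4444, 1], [0.4344, -0.2783, 0.1125, -0.001, 0.0002, 0.4444, 1], [0.4344, -0.2783, 0.1125, -0.001, 0.0002, 0.4444, 1], [0.4344, -0.2783, 0.1125, -0.001, 0.0002, 0.4444, 1], [0.4344, -0.2783, 0.1125, -0.001, 0.0002, 0.4444, 1], [0.4344, -0.2783, 0.1125, -0.001, 0.0002, 0.4444, 1], [0.4344, -0.2783, 0.1125, -0.001, 0.0002, 0.4444, 1], [0.4344, -0.2783, 0.1125, -0.001, 0.0002, 0.4444, 1], [0.4344, -0.2783, 0.1125, -0.001, 0.0002, 0.4444, 1], [0.4344, -0.2783, 0.1125, -0.001, 0.0002, 0.4444, 1]]]' | python3 jog.py
python3 -c "
from h import *
go(.4246,-.2536,.022,-25.5)"
```

```text
time_s: 1.35
eef_pos: [0.4241, -0.2555, 0.1416]
eef_rot: [0.001, 0.975, -0.222, 0.0]
wrist_force: [-0.2, -0.5, 0.0]
opening: 1.004
grasp_force: 0.0
t 1.35 shift [-0.0005 -0.0021  0.1196] rv [ 0.0018 -0.0013 -0.0018]
```

Scaled: 0.119 m is 0.1488, 0.1 m is 0.125.

```bash
echo '[[[0, 0, 0.05, 0, 0, 0, 1], [0, 0, 0.1, 0, 0, 0, 1], [0, 0, 0.125, 0, 0, 0, 1], [0, 0, 0.1488, 0, 0, 0, 1], [0, 0, 0.1488, 0, 0, 0, 1], [0, 0, 0.1488, 0, 0, 0, 0], [0, 0, 0.1488, 0, 0, 0, 0], [0, 0, 0.1488, 0, 0, 0, 0], [0, 0, 0.1488, 0, 0, 0, 0], [0, 0, 0.1488, 0, 0, 0, 0]]]' | python3 jog.py
```

```text
time_s: 2.6
eef_pos: [0.4254, -0.2553, 0.0236]
eef_rot: [0.001, 0.975, -0.221, 0.001]
wrist_force: [-1.5, 1.1, 6.3]
opening: 0.579
grasp_force: 64.0
```

Scaled: -0.1 m is -0.125, -0.06 m is -0.075.

```bash
echo '[[[0, 0, -0.0375, 0, 0, 0, 0], [0, 0, -0.075, 0, 0, 0, 0], [0, 0, -0.1125, 0, 0, 0, 0], [0, 0, -0.125, 0, 0, 0, 0], [0.0563, 0, -0.125, 0, 0, 0, 0], [0.075, 0, -0.125, 0, 0, 0, 0], [0.0188, 0, -0.125, 0, 0, 0, 0], [0, 0, -0.125, 0, 0, 0, 0], [0.0563, 0, -0.125, 0, 0, 0, 0], [0.075, 0, -0.125, 0, 0, 0, 0]]]' | python3 jog.py
echo '[[[-0.0563, 0, 0, 0, 0, 0, 0], [-0.075, 0, 0, 0, 0, 0, 0], [-0.0188, 0, 0, 0, 0, 0, 0], [0, 0, 0, 0, 0, 0, 0], [-0.0563, 0, 0, 0, 0, 0, 0], [-0.075, 0, 0, 0, 0, 0, 0], [-0.075, 0, 0, 0, 0, 0, 0], [-0.075, 0, 0, 0, 0, 0, 0], [-0.075, 0, 0, 0, 0, 0, 0]]]' | python3 jog.py
cat > m.py <<'E'
from h import *
o,r=pose(); print("TORQUE tool",r.inv().apply(o["torque"]).round(3),"F",o["wrist_force"].round(2),"rv",r.as_matrix()[2].round(4))
E
python3 m.py
echo '[[[0, 0, 0, 0, 0.1146, 0, 0], [0, 0, 0, 0, 0.1146, 0, 0], [0, 0, 0, 0, 0.1146, 0, 0], [0, 0, 0, 0, 0.1146, 0, 0], [0, 0, 0, 0, 0.1146, 0, 0], [0, 0, 0, 0, 0.0191, 0, 0], [0, 0, 0, 0, 0.0191, 0, 0], [0, 0, 0, 0, 0.0191, 0, 0], [0, 0, 0, 0, 0.0191, 0, 0], [0, 0, 0, 0, 0.0191, 0, 0]]]' | python3 jog.py; python3 m.py
echo '[[[0, 0, 0, 0, -0.0955, 0, 0], [0, 0, 0, 0, -0.1337, 0, 0], [0, 0, 0, 0, -0.1337, 0, 0], [0, 0, 0, 0, -0.1337, 0, 0], [0, 0, 0, 0, -0.1337, 0, 0], [0, 0, 0, 0, -0.0382, 0, 0], [0, 0, 0, 0, -0.0382, 0, 0], [0, 0, 0, 0, -0.0382, 0, 0], [0, 0, 0, 0, -0.0382, 0, 0], [0, 0, 0, 0, -0.0382, 0, 0]]]' | python3 jog.py; python3 m.py
```

```text
time_s: 3.85
eef_pos: [0.4799, -0.281, 0.122]
eef_rot: [0.001, 0.975, -0.221, 0.001]
wrist_force: [0.2, 0.4, -5.3]
opening: 0.577
grasp_force: 64.8
time_s: 4.97
eef_pos: [0.4254, -0.255, 0.1228]
eef_rot: [0.001, 0.975, -0.221, 0.001]
wrist_force: [1.0, -1.6, -5.0]
opening: 0.579
grasp_force: 64.8
TORQUE tool [-0.01   0.043  0.037] F [ 1.03 -1.61 -5.05] rv [ 0.0023  0.0018 -1.    ]
time_s: 6.22
eef_pos: [0.4243, -0.2541, 0.1224]
eef_rot: [0.004, 0.975, -0.221, 0.015]
wrist_force: [0.3, 0.6, -4.6]
opening: 0.579
grasp_force: 64.7
TORQUE tool [-0.036  0.124 -0.069] F [ 0.27  0.63 -4.64] rv [ 0.0316  0.0014 -0.9995]
time_s: 7.48
eef_pos: [0.4251, -0.2547, 0.1224]
eef_rot: [-0.003, 0.975, -0.221, -0.015]
wrist_force: [1.2, -0.3, -5.0]
opening: 0.578
grasp_force: 64.7
TORQUE tool [-0.052  0.162  0.004] F [ 1.23 -0.25 -5.02] rv [-0.0294  0.0015 -0.9996]
```

Scaled: 0.15 rad is 0.0955.

```bash
cat > m.py <<'E'
from h import *
T=[]
for i in range(8):
    imaging.camera("top"); o,r=pose(); T.append(r.inv().apply(o["torque"])[1])
print("TORQUE y",np.mean(T).round(3),np.round(T,3),"x-axis z",r.as_matrix()[2,0].round(4),o["time_s"])
E
python3 m.py
echo '[[[0, 0, 0, 0, 0.0955, 0, 0], [0, 0, 0, 0, 0.1337, 0, 0], [0, 0, 0, 0, 0.1337, 0, 0], [0, 0, 0, 0, 0.1337, 0, 0], [0, 0, 0, 0, 0.1337, 0, 0], [0, 0, 0, 0, 0.1337, 0, 0], [0, 0, 0, 0, 0.0382, 0, 0], [0, 0, 0, 0, 0.0382, 0, 0], [0, 0, 0, 0, 0.0382, 0, 0], [0, 0, 0, 0, 0.0382, 0, 0]]]' | python3 jog.py; python3 m.py
```

```text
TORQUE y 0.07 [ 0.088 -0.069  0.048  0.214  0.001 -0.075  0.142  0.212] x-axis z -0.0293 7.875
time_s: 9.12
eef_pos: [0.4242, -0.2538, 0.1221]
eef_rot: [0.004, 0.975, -0.221, 0.015]
wrist_force: [0.4, -0.3, -4.7]
opening: 0.58
grasp_force: 64.7
TORQUE y -0.025 [ 0.098 -0.053 -0.214  0.078  0.104 -0.171 -0.169  0.124] x-axis z 0.0312 9.525
```

Tin A (right) shows no shift towards the low end, so it's quiet. I'll put it back.

```bash
python3 -c "
from h import *
go(.4254,-.2553,.0240,-25.5)"
```

```text
t 9.525 shift [-0.0019  0.0003  0.0984] rv [ 0.0015 -0.0312 -0.0002]
```

Scaled: 0.098 m is 0.1225, 0.03 m is 0.0375, -0.031 rad is -0.0197.

```bash
echo '[[[-0.0013, 0, 0.0375, 0.0006, -0.0197, 0, 0], [-0.0025, 0, 0.075, 0.0006, -0.0197, 0, 0], [-0.0025, 0, 0.1, 0.0006, -0.0197, 0, 0], [-0.0025, 0, 0.1125, 0.0006, -0.0197, 0, 0], [-0.0025, 0, 0.12, 0.0006, -0.0197, 0, 0], [-0.0025, 0, 0.1225, 0.0006, -0.0197, 0, 0], [-0.0025, 0, 0.1225, 0.0006, -0.0197, 0, 0], [-0.0025, 0, 0.1225, 0.0006, -0.0197, 0, 1], [-0.0025, 0, 0.1225, 0.0006, -0.0197, 0, 1], [-0.0025, 0, 0.1225, 0.0006, -0.0197, 0, 1]]]' | python3 jog.py
echo '[[[0, 0, 0, 0, 0, 0, 1], [0, 0, -0.0375, 0, 0, 0, 1], [0, 0, -0.1, 0, 0, 0, 1], [0, 0, -0.1625, 0, 0, 0, 1], [0, 0, -0.1625, 0, 0, 0, 1]]]' | python3 jog.py
python3 -c "
from h import *
go(.4445,-.0317,.145,18.4)"
```

```text
time_s: 10.78
eef_pos: [0.4259, -0.2553, 0.0249]
eef_rot: [0.001, 0.975, -0.221, 0.0]
wrist_force: [-0.2, 0.5, 0.8]
opening: 1.001
grasp_force: 0.0
time_s: 11.4
eef_pos: [0.4279, -0.2571, 0.1589]
eef_rot: [0.003, 0.975, -0.221, 0.004]
wrist_force: [0.7, -0.8, -1.4]
opening: 1.001
grasp_force: 0.0
t 11.4 shift [-0.0822 -0.2106  0.0125] rv [ 0.0065 -0.0068 -0.7662]
```

Scaled: -0.2106 m is -0.2633, -0.082 m is -0.1025, -0.766 rad is -0.4877.

```bash
echo '[[[-0.1025, -0.2633, 0.015, 0.0006, -0.0013, -0.4877, 1], [-0.1025, -0.2633, 0.015, 0.0006, -0.0013, -0.4877, 1], [-0.1025, -0.2633, 0.015, 0.0006, -0.0013, -0.4877, 1], [-0.1025, -0.2633, 0.015, 0.0006, -0.0013, -0.4877, 1], [-0.1025, -0.2633, 0.015, 0.0006, -0.0013, -0.4877, 1], [-0.1025, -0.2633, 0.015, 0.0006, -0.0013, -0.4877, 1], [-0.1025, -0.2633, 0.015, 0.0006, -0.0013, -0.4877, 1]]]' | python3 jog.py
python3 -c "
from h import *
go(.4445,-.0317,.023,18.4)
cv2.imwrite('pics/t1.png',imaging.camera('top'))"
```

```text
time_s: 12.28
eef_pos: [0.4422, -0.0305, 0.142]
eef_rot: [-0.001, 0.987, 0.158, -0.001]
wrist_force: [-0.8, 0.1, -0.3]
opening: 1.0
grasp_force: 0.0
t 12.275 shift [0.0021 0.002  0.119 ] rv [-0.0015  0.0021 -0.0032]
```

View pics/t1.png

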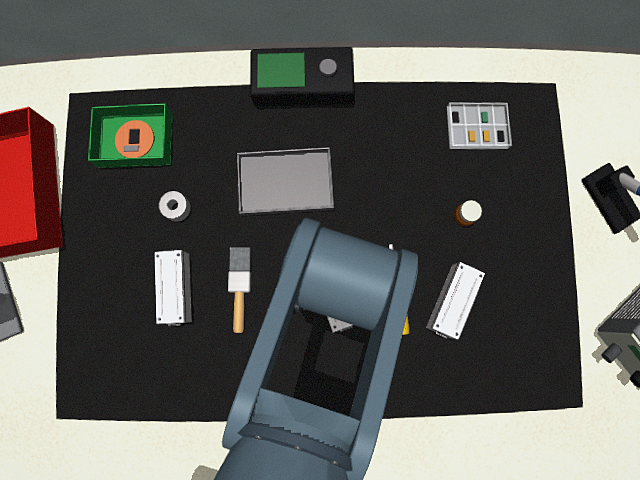

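The right tin is back at (457,300), as at the start. The arm is over the middle tin, whose corner shows at (338,325). Now I'll grip and test it.

Scaled: 0.118 m is 0.1475, 0.1 m is 0.125.

```bash
echo '[[[0.0013, 0.0013, 0.05, 0, 0, 0, 1], [0.0013, 0.0013, 0.1, 0, 0, 0, 1], [0.0013, 0.0013, 0.125, 0, 0, 0, 1], [0.0013, 0.0013, 0.1475, 0, 0, 0, 1], [0.0013, 0.0013, 0.1475, 0, 0, 0, 1], [0.0013, 0.0013, 0.1475, 0, 0, 0, 0], [0.0013, 0.0013, 0.1475, 0, 0, 0, 0], [0.0013, 0.0013, 0.1475, 0, 0, 0, 0], [0.0013, 0.0013, 0.1475, 0, 0, 0, 0], [0.0013, 0.0013, 0.1475, 0, 0, 0, 0]]]' | python3 jog.py
echo '[[[0, 0, -0.0375, 0, 0, 0, 0], [0, 0, -0.075, 0, 0, 0, 0], [0, 0, -0.1125, 0, 0, 0, 0], [0, 0, -0.125, 0, 0, 0, 0], [0.0563, 0, -0.125, 0, 0, 0, 0], [0.075, 0, -0.125, 0, 0, 0, 0], [0.0188, 0, -0.125, 0, 0, 0, 0], [0, 0, -0.125, 0, 0, 0, 0], [0.0563, 0, -0.125, 0, 0, 0, 0], [0.075, 0, -0.125, 0, 0, 0, 0]]]' | python3 jog.py
echo '[[[-0.0563, 0, 0, 0, 0, 0, 0], [-0.075, 0, 0, 0, 0, 0, 0], [-0.0188, 0, 0, 0, 0, 0, 0], [0, 0, 0, 0, 0, 0, 0], [-0.0563, 0, 0, 0, 0, 0, 0], [-0.075, 0, 0, 0, 0, 0, 0], [-0.075, 0, 0, 0, 0, 0, 0]]]' | python3 jog.py
sed -i 's/range(8)/range(14)/' m.py
echo '[[[0, 0, 0, 0, 0.1146, 0, 0], [0, 0, 0, 0, 0.1146, 0, 0], [0, 0, 0, 0, 0.1146, 0, 0], [0, 0, 0, 0, 0.1146, 0, 0], [0, 0, 0, 0, 0.1146, 0, 0], [0, 0, 0, 0, 0.1146, 0, 0], [0, 0, 0, 0, 0.0191, 0, 0], [0, 0, 0, 0, 0.0191, 0, 0], [0, 0, 0, 0, 0.0191, 0, 0], [0, 0, 0, 0, 0.0191, 0, 0]]]' | python3 jog.py; python3 m.py
echo '[[[0, 0, 0, 0, -0.0955, 0, 0], [0, 0, 0, 0, -0.1337, 0, 0], [0, 0, 0, 0, -0.1337, 0, 0], [0, 0, 0, 0, -0.1337, 0, 0], [0, 0, 0, 0, -0.1337, 0, 0], [0, 0, 0, 0, -0.1337, 0, 0], [0, 0, 0, 0, -0.0382, 0, 0], [0, 0, 0, 0, -0.0382, 0, 0], [0, 0, 0, 0, -0.0382, 0, 0], [0, 0, 0, 0, -0.0382, 0, 0]]]' | python3 jog.py; python3 m.py
```

```text
time_s: 13.58
eef_pos: [0.4441, -0.0304, 0.0253]
eef_rot: [-0.0, 0.987, 0.16, -0.0]
wrist_force: [-1.6, 0.2, 7.0]
opening: 0.578
grasp_force: 63.4
time_s: 14.82
eef_pos: [0.5018, -0.0111, 0.1242]
eef_rot: [-0.0, 0.987, 0.16, -0.0]
wrist_force: [-0.3, -0.9, -3.0]
opening: 0.575
grasp_force: 63.5
time_s: 15.7
eef_pos: [0.443, -0.0303, 0.1244]
eef_rot: [-0.001, 0.987, 0.159, -0.001]
wrist_force: [1.0, 0.4, -3.1]
opening: 0.578
grasp_force: 63.6
time_s: 16.95
eef_pos: [0.4428, -0.03, 0.124]
eef_rot: [-0.003, 0.987, 0.16, 0.014]
wrist_force: [-0.2, 0.6, -3.3]
opening: 0.577
grasp_force: 63.6
TORQUE y -0.017 [-0.056  0.006 -0.028 -0.01  -0.031 -0.014 -0.001 -0.058 -0.022  0.018
 -0.017  0.027 -0.029 -0.025] x-axis z 0.0281 17.65
time_s: 18.9
eef_pos: [0.4442, -0.0303, 0.1246]
eef_rot: [0.002, 0.987, 0.16, -0.016]
wrist_force: [0.1, -0.5, -2.7]
opening: 0.577
grasp_force: 63.5
TORQUE y 0.026 [ 0.     0.053 -0.001  0.023  0.103  0.027  0.041 -0.006 -0.015  0.063
  0.03   0.037  0.002  0.008] x-axis z -0.0319 19.6
```

The middle tin is quiet too, with only its lean showing. The noise on tin A was oddly large, so I'll decide after testing the left tin.

```bash
python3 -c "
from h import *
go(.4441,-.0304,.0257,18.4)"
```

```text
t 19.6 shift [0.0037 0.0007 0.0984] rv [-0.0016  0.0319 -0.0004]
```

Scaled: 0.098 m is 0.1225, 0.096 m is 0.12, 0.031 rad is 0.0197.

```bash
echo '[[[0.0025, 0, 0.0375, 0, 0.0197, 0, 0], [0.0044, 0, 0.075, 0, 0.0197, 0, 0], [0.0044, 0, 0.1, 0, 0.0197, 0, 0], [0.0044, 0, 0.1125, 0, 0.0197, 0, 0], [0.0044, 0, 0.12, 0, 0.0197, 0, 0], [0.0044, 0, 0.1225, 0, 0.0197, 0, 0], [0.0044, 0, 0.1225, 0, 0.0197, 0, 0], [0.0044, 0, 0.1225, 0, 0.0197, 0, 1], [0.0044, 0, 0.1225, 0, 0.0197, 0, 1], [0.0044, 0, 0.1225, 0, 0.0197, 0, 1]]]' | python3 jog.py
echo '[[[0, 0, 0, 0, 0, 0, 1], [0, 0, -0.0375, 0, 0, 0, 1], [0, 0, -0.1, 0, 0, 0, 1], [0, 0, -0.1625, 0, 0, 0, 1], [0, 0, -0.1625, 0, 0, 0, 1]]]' | python3 jog.py
python3 -c "
from h import *
go(.4612,.2652,.145,2.5)"
```

```text
time_s: 20.85
eef_pos: [0.4442, -0.03, 0.0266]
eef_rot: [-0.0, 0.987, 0.16, -0.0]
wrist_force: [-1.3, 0.6, -0.0]
opening: 1.001
grasp_force: 0.0
time_s: 21.48
eef_pos: [0.4469, -0.0309, 0.1604]
eef_rot: [0.001, 0.987, 0.16, 0.003]
wrist_force: [-0.1, -1.1, -0.4]
opening: 1.001
grasp_force: 0.0
t 21.475 shift [ 0.1069 -0.2766  0.0149] rv [ 0.0031 -0.0068  0.2774]
```

Scaled: -0.2766 m is -0.3458, 0.107 m is 0.1338, 0.277 rad is 0.1763.

```bash
echo '[[[0.1338, -0.3458, 0.0175, 0.0006, -0.0013, 0.1763, 1], [0.1338, -0.3458, 0.0175, 0.0006, -0.0013, 0.1763, 1], [0.1338, -0.3458, 0.0175, 0.0006, -0.0013, 0.1763, 1], [0.1338, -0.3458, 0.0175, 0.0006, -0.0013, 0.1763, 1], [0.1338, -0.3458, 0.0175, 0.0006, -0.0013, 0.1763, 1], [0.1338, -0.3458, 0.0175, 0.0006, -0.0013, 0.1763, 1], [0.1338, -0.3458, 0.0175, 0.0006, -0.0013, 0.1763, 1], [0.1338, -0.3458, 0.0175, 0.0006, -0.0013, 0.1763, 1]]]' | python3 jog.py
python3 -c "
from h import *
go(.4612,.2652,.0235,2.5)"
```

```text
time_s: 22.48
eef_pos: [0.4581, 0.265, 0.1419]
eef_rot: [-0.001, 1.0, 0.021, -0.002]
wrist_force: [0.9, -0.5, 0.1]
opening: 1.0
grasp_force: 0.0
t 22.475 shift [3.700e-03 1.000e-04 1.184e-01] rv [-0.0014  0.0043 -0.0014]
```

Scaled: 0.117 m is 0.1463, 0.1 m is 0.125, 0.002 rad is 0.0013.

```bash
echo '[[[0.0025, 0, 0.05, 0, 0.0013, 0, 1], [0.0025, 0, 0.1, 0, 0.0013, 0, 1], [0.0025, 0, 0.125, 0, 0.0013, 0, 1], [0.0025, 0, 0.1463, 0, 0.0013, 0, 1], [0.0025, 0, 0.1463, 0, 0.0013, 0, 1], [0.0025, 0, 0.1463, 0, 0.0013, 0, 0], [0.0025, 0, 0.1463, 0, 0.0013, 0, 0], [0.0025, 0, 0.1463, 0, 0.0013, 0, 0], [0.0025, 0, 0.1463, 0, 0.0013, 0, 0], [0.0025, 0, 0.1463, 0, 0.0013, 0, 0]]]' | python3 jog.py
echo '[[[0, 0, -0.0375, 0, 0, 0, 0], [0, 0, -0.075, 0, 0, 0, 0], [0, 0, -0.1125, 0, 0, 0, 0], [0, 0, -0.125, 0, 0, 0, 0], [0.0563, 0, -0.125, 0, 0, 0, 0], [0.075, 0, -0.125, 0, 0, 0, 0], [0.0188, 0, -0.125, 0, 0, 0, 0], [0, 0, -0.125, 0, 0, 0, 0], [0.0563, 0, -0.125, 0, 0, 0, 0], [0.075, 0, -0.125, 0, 0, 0, 0]]]' | python3 jog.py
echo '[[[-0.0563, 0, 0, 0, 0, 0, 0], [-0.075, 0, 0, 0, 0, 0, 0], [-0.0188, 0, 0, 0, 0, 0, 0], [0, 0, 0, 0, 0, 0, 0], [-0.0563, 0, 0, 0, 0, 0, 0], [-0.075, 0, 0, 0, 0, 0, 0], [-0.075, 0, 0, 0, 0, 0, 0]]]' | python3 jog.py
echo '[[[0, 0, 0, 0, 0.1146, 0, 0], [0, 0, 0, 0, 0.1146, 0, 0], [0, 0, 0, 0, 0.1146, 0, 0], [0, 0, 0, 0, 0.1146, 0, 0], [0, 0, 0, 0, 0.1146, 0, 0], [0, 0, 0, 0, 0.1146, 0, 0], [0, 0, 0, 0, 0.0191, 0, 0], [0, 0, 0, 0, 0.0191, 0, 0], [0, 0, 0, 0, 0.0191, 0, 0], [0, 0, 0, 0, 0.0191, 0, 0]]]' | python3 jog.py; python3 m.py
echo '[[[0, 0, 0, 0, -0.0955, 0, 0], [0, 0, 0, 0, -0.1337, 0, 0], [0, 0, 0, 0, -0.1337, 0, 0], [0, 0, 0, 0, -0.1337, 0, 0], [0, 0, 0, 0, -0.1337, 0, 0], [0, 0, 0, 0, -0.1337, 0, 0], [0, 0, 0, 0, -0.0382, 0, 0], [0, 0, 0, 0, -0.0382, 0, 0], [0, 0, 0, 0, -0.0382, 0, 0], [0, 0, 0, 0, -0.0382, 0, 0]]]' | python3 jog.py; python3 m.py
```

```text
time_s: 23.72
eef_pos: [0.4609, 0.2668, 0.0268]
eef_rot: [-0.001, 1.0, 0.022, 0.0]
wrist_force: [-0.7, -2.1, 6.3]
opening: 0.58
grasp_force: 64.8
time_s: 24.98
eef_pos: [0.5214, 0.2689, 0.1251]
eef_rot: [-0.001, 1.0, 0.022, -0.0]
wrist_force: [0.5, -0.3, -6.3]
opening: 0.576
grasp_force: 65.3
time_s: 25.85
eef_pos: [0.459, 0.2665, 0.1254]
eef_rot: [-0.001, 1.0, 0.022, -0.001]
wrist_force: [-0.5, 0.2, -5.6]
opening: 0.579
grasp_force: 65.4
time_s: 27.1
eef_pos: [0.4592, 0.2664, 0.1252]
eef_rot: [-0.001, 1.0, 0.022, 0.015]
wrist_force: [-1.2, 0.1, -5.7]
opening: 0.577
grasp_force: 66.1
TORQUE y 0.01 [-0.012  0.019 -0.013  0.034 -0.013  0.013  0.011 -0.008  0.02   0.013
  0.028  0.012  0.027  0.011] x-axis z 0.0287 27.8
time_s: 29.05
eef_pos: [0.461, 0.2664, 0.1259]
eef_rot: [-0.001, 1.0, 0.022, -0.016]
wrist_force: [-0.1, 0.1, -6.3]
opening: 0.573
grasp_force: 66.1
TORQUE y -0.016 [ 0.03  -0.007 -0.03  -0.003 -0.038 -0.02  -0.054  0.021  0.015 -0.028
 -0.006 -0.02  -0.043 -0.038] x-axis z -0.0313 29.75
```

Scaled: -0.15 rad is -0.0955.

```bash
sed -i 's/np.round(T,3)/np.std(T).round(3)/' m.py
echo '[[[0, 0, 0, 0, -0.0955, 0, 0], [0, 0, 0, 0, -0.0955, 0, 0], [0, 0, 0, 0, -0.0955, 0, 0], [0, 0, 0, 0, -0.0955, 0, 0], [0, 0, 0, 0, -0.0955, 0, 0], [0, 0, 0, 0, -0.0955, 0, 0]]]' | python3 jog.py >/dev/null; python3 m.py
echo '[[[0, 0, 0, 0, 0.0955, 0, 0], [0, 0, 0, 0, 0.191, 0, 0], [0, 0, 0, 0, 0.2292, 0, 0], [0, 0, 0, 0, 0.2292, 0, 0], [0, 0, 0, 0, 0.2292, 0, 0], [0, 0, 0, 0, 0.2292, 0, 0], [0, 0, 0, 0, 0.2292, 0, 0]]]' | python3 jog.py>/dev/null; python3 m.py
echo '[[[0, 0, 0, 0, -0.0955, 0, 0], [0, 0, 0, 0, -0.0955, 0, 0], [0, 0, 0, 0, -0.0955, 0, 0], [0, 0, 0, 0, -0.0955, 0, 0], [0, 0, 0, 0, -0.0955, 0, 0]]]' | python3 jog.py ; python3 m.py
```

```text
TORQUE y 0.197 0.071 x-axis z -0.1804 31.2
TORQUE y -0.183 0.082 x-axis z 0.1777 32.775
time_s: 33.4
eef_pos: [0.4594, 0.2664, 0.1255]
eef_rot: [-0.001, 1.0, 0.022, 0.015]
wrist_force: [-0.7, -0.3, -4.9]
opening: 0.577
grasp_force: 66.1
TORQUE y 0.03 0.029 x-axis z 0.0287 34.1
```

The tilt data fits diff = S - 2kθ. For the left tin (θ = 0.03 and 0.18), S is about +0.12 N m with k about 1.4, in line with its weight. The middle tin shows pure lean at the same k/weight, and the right tin fits pure lean as well. So the left tin rattles, and it has already been shaken. I'll carry it to the tray.

```bash
python3 -c "
from h import *
go(.6655,.055,.145,2.5)"
```

```text
t 34.1 shift [ 0.1966  0.2201 -0.0143] rv [-0.0019 -0.0287  0.0001]
```

Scaled: 0.22 m is 0.275, 0.21 m is 0.2625, -0.029 rad is -0.0185.

```bash
echo '[[[0.025, 0.0275, -0.015, -0.0006, -0.0185, 0, 0], [0.0625, 0.0688, -0.0163, -0.0013, -0.0185, 0, 0], [0.1, 0.11, -0.0175, -0.0013, -0.0185, 0, 0], [0.1375, 0.1525, -0.0175, -0.0013, -0.0185, 0, 0], [0.175, 0.195, -0.0175, -0.0013, -0.0185, 0, 0], [0.2125, 0.2375, -0.0175, -0.0013, -0.0185, 0, 0], [0.2375, 0.2625, -0.0175, -0.0013, -0.0185, 0, 0], [0.2463, 0.275, -0.0175, -0.0013, -0.0185, 0, 0], [0.2463, 0.275, -0.0175, -0.0013, -0.0185, 0, 0], [0.2463, 0.275, -0.0175, -0.0013, -0.0185, 0, 0]]]' | python3 jog.py
python3 - <<'E'
from h import *
go(.6655,.055,.145,2.5)
for n in("top","side"): cv2.imwrite(f"pics/{n}2.png",imaging.camera(n))
E
```

```text
time_s: 35.35
eef_pos: [0.6649, 0.0563, 0.1443]
eef_rot: [-0.0, 1.0, 0.022, -0.001]
wrist_force: [-0.8, -0.5, -5.7]
opening: 0.574
grasp_force: 66.1
t 35.35 shift [ 0.0006  0.0013 -0.0007] rv [-0.0006  0.0017  0.001 ]
```

View pics/side2.png

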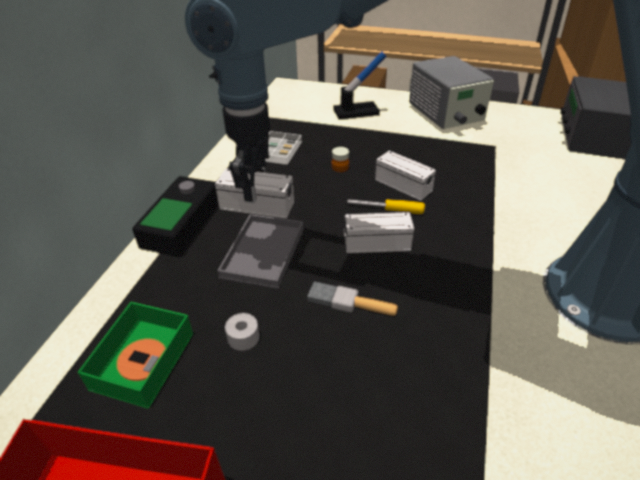

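View pics/top2.png

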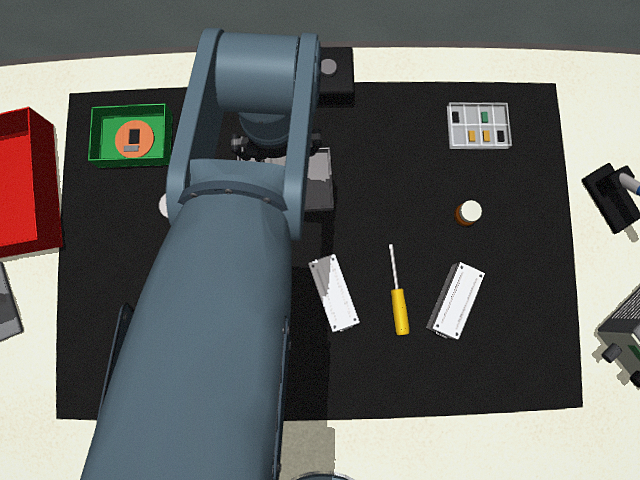

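The side view shows the tin level in the gripper at about (255,193), above the tray. The quiet tins stand where they were, at (334,293) and (457,300) in the top view, and the bystanders in view haven't moved. Handing in.

```bash
python3 -c "
from bench import ctrl, imaging, workorder
print(workorder.hand_in())"
```

```text
the job is handed in; nothing more can be done
None
```

I picked the left tin as the rattling one and handed in with it held level and still about 12 cm above the middle of the tray, and both quiet tins back upright in their places; the judge returned no verdict.

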